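Shut and clamp the sweet jar on the party table

ROBOT

A 6-joint arm with a two-finger parallel gripper is mounted at the origin on the work surface. World frame = base frame: x ahead of the robot, y to its left, z up, the work surface at z = 0. Lengths are in m, angles in rad, forces in N, time in s.
With the tool pointing down it reaches from about 0.425 to 0.95 m from the base axis. Payload 14.7 kg.
Tool frame: the origin (TCP) lies midway between the tips of the shut fingers; the grasp point (between the pads) lies 19 mm behind it (r.pinch_z is the distance from the TCP to the grasp point, in m); z points along the fingers, x is the direction in which the jaws open and shut, and the axes are right-handed (so a half turn about z gives the same grasp; the last joint's range is limited). The gripper opens to 85 mm and grips with 20 to 120 N. Pads are 22 mm wide; open, the fingers measure 114 mm over their backs; the gripper's body (76 mm by 85 mm) begins 54 mm behind the grasp point. The pads swing forward as they close: fully open they stand 13 mm farther back than shut.
Start: joints at [1.264, 0.48, 1.596, -0, 1.065, -0.047], TCP at [0.167, 0.628, 0.196] pointing down, gripper open.
Joint ranges: [-2.75, 2.75], [-0.82, 2.05], [0.23, 2.67], [-1.56, 4.7], [0.09, 2.69], [-2.92, 2.92]. Speed limits (rad/s): [1.89, 1.89, 2.39, 3.01, 3.01, 3.01].

INTERFACE

Orientations are given as a rotation vector (axis times angle).
In Python, from cell import r gives the robot as it stands.
- The arm moves only by the tool play_rows, never from a script. Its argument "deltas" is a list of rows, each a list of 7 numbers: the turn, a rotation vector about the tool's x, y, z in rad, then the shift along the tool's x, y, z in m, then the closure, from -1 (fully open) to 1 (shut), so that 0 is half open. In form: [[rx, ry, rz, x, y, z, hand], ...]. A call has exactly 8 rows; each row shifts and turns the commanded pose from where the row before left it, along the tool's axes as they then stand; what a row does not reach is not made up. A row lasts 1/12 s, in which the tool goes at most 41.7 mm and 7.16 degrees, less where a joint would pass 70% of its speed; a pose out of reach is approached as far as the arm can. A call with a gripper value outside its range is refused whole. The fingers move at their own pace and stop on an object; the grip force is fixed at half the most. Time passes only in rows, so rows that do not move let the fingers close, or fill a call up. It gives the time, the measured TCP pose, the force and the opening at its end, in the units of the state.
- r.get_state(): the state, without advancing time (a new reading comes with each control period).
- r.snapshot(name): name is "scene" or "top" or "wrist"; returns the picture (420x560x3 uint8, red, green, blue); there is no depth.
- r.camera_info(name): a dict with "fovy" (degrees; the focal length in pixels is half the picture's height over the tangent of half this angle, whatever the lens; pixels are square), "cx", "cy" (the principal point, pixels), "world_from_camera" (4x4, takes a point from camera to world coordinates); the wrist camera has in their place "hand_eye" (4x4, takes a point from camera to tool coordinates, whose origin is the TCP and whose axes are the tool frame's). Camera axes: x right, y down, z forward; pixel columns grow to the right and rows downward; lengths in m; the calibration is good to about 2 mm. A picture is of the moment at which its call begins: read the wrist's pose just before it. camera_info takes no time and is no camera call.
- r.finish_job(): hands the job in, once; it reports no verdict.
The state is a dict: "time_s": time; "joint_pos": joint angles; "joint_vel": joint speeds; "joint_torque": joint torques, N m; "eef_pos": TCP position; "ee_rot": TCP orientation; "force": force on the tool from outside, world axes, zero at the start; "ft_torque": the same for the moment, N m; "opening": finger opening in m.
Only numpy, scipy, OpenCV 4.12 (cv2) and the standard library are available. Lean on these libraries where they do the work, as an engineer would, in place of code of your own. Each camera call takes 0.05 s, during which the arm holds its last target.

TASK

One of the two clip-top sweet jars has been left open: push its glass lid fully down, then flip its wire clamp lever outward and down past centre until it snaps over against the side of the jar. Nothing needs gripping: just push with the fingertips, and keep the jar upright on the table about where it stands, never lifting it. Leave the shut jar, the tumbler and the scoop alone.

Things in the scene. Friction and masses are not known exactly. Their poses are not given: they have to be found in the camera images.
- jar: The open clip-top (wire bail) glass jar, full of round sweets: loose on the table, about 1.1 kg, body 104 mm in diameter up to z = 112 mm, then a neck 90 mm in diameter up to z = 142 mm. Origin: centre of its underside; z up. Its own +x axis points to the clamp lever's side, its -x axis to the lid hinge's side (hinge and lever axes both run along its y). The two jars look alike; this is the one whose lid is up.
- jar_lid (a joint): Angle of the glass lid about its rear wire hinge: 0 = fully shut (lid level on the gasket), growing as it opens, up to 1.6 rad. The hinge is stiff: the lid stays where it is left and turns under a torque of about 0.03 to 0.07 N m in closing and 0.15 N m in opening. The lid is a disc 96 mm in diameter, 12 mm thick; shut, its underside is at 145 mm and its top at 157 mm above the table.
- lid_hinge (a point): Point on the lid's hinge axis, fixed to the jar at (-52, 0, 144) mm in the jar's frame.
- lid_center (a point): Centre of the lid's top face, on the lid: 52 mm out from the hinge axis along the lid and 13 mm above it. Its z axis stands square to the lid's top face and its x axis points from the hinge to the lip.
- lid_lip (a point): End of the small glass lip on the lid's free edge, opposite the hinge: 107.5 mm out from the hinge axis along the lid and 11 mm above it; the lip is 22 mm wide.
- jar_lever (a joint): Clamp lever, a steel wire loop: 0 = open, 45 degrees above level, pointing away from the jar; grows as it swings outward and down; 2.18 rad = clamped, along the jar's side 80 degrees below level. Sprung over centre: below 1.22 rad (25 degrees under level) it springs back up, beyond that it snaps down by itself. Pushed square at its bar it takes 2 N to start, 3 N half-way; more at a slant.
- lever_pivot (a point): Point on the lever's axis, fixed to the jar at (54, 0, 134) mm in the jar's frame.
- lever_bar (a point): Middle of the lever's cross bar, on the lever: 50 mm from the pivot. The bar is 48 mm long along the jar's y and 4.4 mm thick; two side wires of the same thickness, 44 mm apart, join it to the pivot. The light wire hoop (bail) near the pivot moves with the lever and needs no handling.
- shut_jar: The other jar, same make and size, already shut and clamped (its lid is level at 157 mm, its lever hangs on its own +x side). Loose; to be left alone. Origin: centre of its underside.
- tumbler: Empty mint plastic tumbler, 76 mm across the rim, 100 mm tall, standing loose; to be left alone. Origin: centre of its underside.
- scoop: Metal sweet scoop lying on the table: pan 70 mm long, 56 mm wide and 34 mm tall towards its own +x, handle 16 mm thick and 85 mm long towards -x; loose; to be left alone. Origin on the table where handle and pan meet.

How it is judged:
By the outcome, as a careful person would: the job done as asked, in the order asked, and still so for the second after the job is handed in, with the robot touching nothing.
It also fails if it takes over 48 s, if anything falls off the work surface, if the arm or the gripper's body presses on something with over 40 N, if the wrist force passes 120 N, or if a joint passes its speed limit or range.

## Working session

There is one attempt and no reset: what is moved stays moved. The work goes in short steps, Python scripts to look and compute and a tool call to move; the robot and the scene stay as the last step left them, time stands still between calls to the robot, and variables do not carry over. Pictures are saved under pics/ and viewed, and the job is handed in when it is done.

Besides the shell and the picture viewer there is one more tool, called after "Emit:" in YAML: its name, and indented under it one key for each argument. play_rows: Moves the arm, as the interface text tells. Its arguments: {"type":"object","properties":{"deltas":{"type":"array"}},"required":["deltas"]}

```bash
ls; mkdir -p pics; python3 - <<'E'
from cell import r
import cv2
for n in ("scene","top"):
    cv2.imwrite(f"pics/{n}0.png",r.snapshot(n)[:,:,::-1])
    print(n,r.camera_info(n))
print(r.camera_info("wrist")); print(r.get_state())
E
```

```text
pics
scene {'fovy': 46.23545843773747, 'cx': 283.93286858956617, 'cy': 207.66707498874973, 'world_from_camera': array([[-0.15264297,  0.8206239 , -0.55070549,  1.0455147 ],
       [ 0.98825951,  0.13045417, -0.07952899,  0.05500827],
       [ 0.00657844, -0.55637948, -0.83090228,  0.86528687],
       [ 0.        ,  0.        ,  0.        ,  1.        ]])}
top {'fovy': 48.11605639078323, 'cx': 271.1229347058536, 'cy': 208.78501342941385, 'world_from_camera': array([[-0.00470073, -0.99251441,  0.12203707,  0.44552631],
       [-0.99995689,  0.00564268,  0.0073741 , -0.01183867],
       [-0.00800752, -0.12199714, -0.99249815,  1.01276673],
       [ 0.        ,  0.        ,  0.        ,  1.        ]])}
{'fovy': 59.11031429487038, 'cx': 284.41734332956446, 'cy': 208.6498096897841, 'hand_eye': array([[ 9.99999900e-01,  3.07418203e-04, -3.23746066e-04,
         1.34436434e-05],
       [-2.10164244e-04,  9.63931006e-01,  2.66152159e-01,
        -6.63451619e-02],
       [ 3.93888890e-04, -2.66152064e-01,  9.63930974e-01,
        -1.78352376e-01],
       [ 0.00000000e+00,  0.00000000e+00,  0.00000000e+00,
         1.00000000e+00]])}
{'time_s': 0.1, 'joint_pos': array([ 1.26437309e+00,  4.80760993e-01,  1.59681701e+00, -1.83458811e-05,
        1.06512795e+00, -4.65855874e-02]), 'joint_vel': array([ 2.82106461e-03, -9.20675841e-04,  4.79324530e-04, -7.02608616e-04,
        9.49013391e-05, -1.81812113e-03]), 'joint_torque': array([ 6.57922537e-04, -9.52264237e+01, -4.31035924e+01,  1.05100833e-05,
        5.23497656e-03,  1.01487788e-04]), 'eef_pos': array([0.16684967, 0.62778311, 0.19523959]), 'ee_rot': array([ 2.48999193e+00,  1.91453895e+00, -1.41977184e-03]), 'force': array([ 0.30559314, -0.05375643, -0.16796876]), 'ft_torque': array([-0.00321542, -0.01676782, -0.00466205]), 'opening': 0.08490331603430337}
```

View pics/scene0.png

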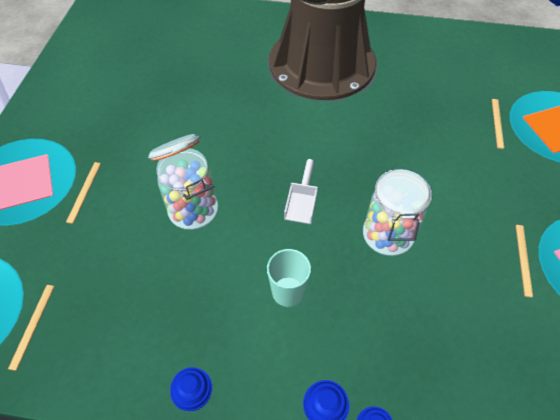

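View pics/top0.png

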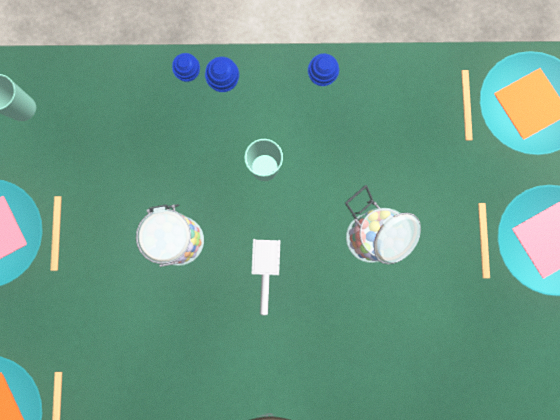

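The open jar is at about (370,238) in the top view, with its lever up-left at (358,202) and its lid raised to the right at (397,238). I'll zoom in to measure.

```bash
python3 - <<'E'
import cv2
a=cv2.imread("pics/top0.png")[170:285,310:450]
cv2.imwrite("pics/topz.png",cv2.resize(a,None,fx=5,fy=5,interpolation=cv2.INTER_CUBIC))
a=cv2.imread("pics/scene0.png")[125:240,130:240]
cv2.imwrite("pics/scenez.png",cv2.resize(a,None,fx=5,fy=5,interpolation=cv2.INTER_CUBIC))
E
```

```text
(no output)
```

View pics/topz.png

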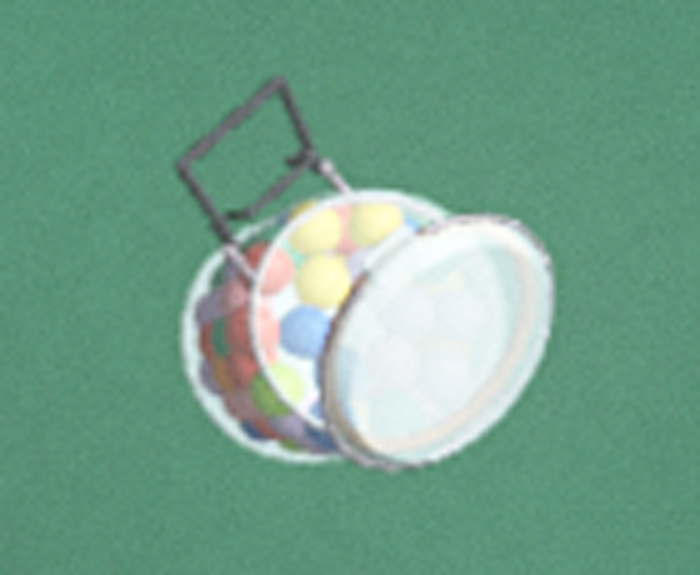

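View pics/scenez.png

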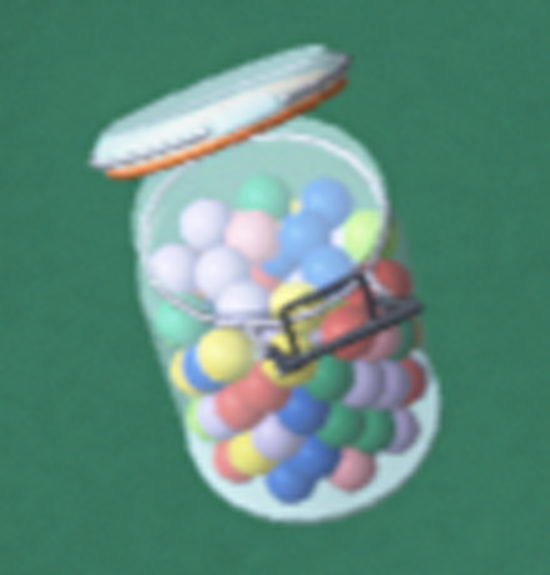

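```bash
cat > h.py <<'E'
import numpy as np, cv2
from cell import r
def proj(P,n,T=None):
    c=r.camera_info(n); T=np.array(c["world_from_camera"]) if T is None else T
    f=210/np.tan(np.radians(c["fovy"]/2)); q=(np.atleast_2d(P)-T[:3,3])@T[:3,:3]
    return np.c_[c["cx"]+f*q[:,0]/q[:,2], c["cy"]+f*q[:,1]/q[:,2]]
def J2W(P,x,y,a):
    c,s=np.cos(a),np.sin(a); return np.atleast_2d(P)@np.array([[c,-s,0],[s,c,0],[0,0,1]]).T+[x,y,0]
def lid(u,v,w,t):  # u out, v y, w up from lid plane at hinge
    u=np.asarray(u);return np.c_[-.052+u*np.cos(t)-w*np.sin(t), v, .144+u*np.sin(t)+w*np.cos(t)]
def bar(t,s=(-.024,.024),L=.05):
    e=np.pi/4-t; return np.array([[.054+L*np.cos(e),y,.134+L*np.sin(e)] for y in s])
th=np.linspace(0,2*np.pi,80)
def circ(R,z): return np.c_[R*np.cos(th),R*np.sin(th),0*th+z]
def lidc(t,w=.013): return lid(.052+.048*np.cos(th),.048*np.sin(th),w+0*th,t)
E
python3 - <<'E'
from h import *
from scipy.optimize import least_squares
tz=lambda p:np.array(p)/5+[310,170]; sz=lambda p:np.array(p)/5+[130,125]
bt=tz([(278,80),(182,165)]); bs=sz([(418,306),(280,364)])
top_lid=(552,215,466) # right,top,bottom (topz)
def f(p):
    x,y,a,t=p
    B=J2W(bar(0),x,y,a)
    e1=proj(B,"top"); e2=proj(B,"scene")
    best=min((np.abs(e1[::o]-bt).sum(),o) for o in(1,-1))[1]
    best2=min((np.abs(e2[::o]-bs).sum(),o) for o in(1,-1))[1]
    R=[(e1[::best]-bt).ravel(),(e2[::best2]-bs).ravel()]
    L=np.r_[lidc(t),lidc(t,.001)]
    L=J2W(L,x,y,a); l=proj(L,"top"); ls=proj(L,"scene")
    k=proj(J2W(circ(.045,.142),x,y,a),"top")
    R.append([l[:,0].max()-(310+553/5), l[:,1].max()-(170+467/5), l[:,1].min()-(170+213/5),
      ls[:,0].min()-(130+92/5), ls[:,0].max()-(130+350/5), ls[:,1].min()-(125+43/5), ls[:,1].max()-(125+180/5),
      k[:,0].min()-(310+248/5), k[:,1].min()-(170+190/5)])
    b=proj(J2W(circ(.052,.004),x,y,a),"scene"); R.append([b[:,1].max()-(125+521/5)])
    return np.concatenate(R)
for a0 in (0,.6,1.2):
    s=least_squares(f,[.43,-.25,a0,.9],x_scale=[.01,.01,.1,.1]);print(s.cost,s.x,np.round(s.fun,1)); 
    if a0==.6: S=s.x
x,y,a,t=S
for n,(ox,oy,w,h) in dict(top=(310,170,140,115),scene=(130,125,110,115)).items():
    im=cv2.resize(cv2.imread(f"pics/{n}0.png")[oy:oy+h,ox:ox+w],None,fx=5,fy=5)
    for P,c in ((bar(0),(0,0,255)),(circ(.045,.142),(255,0,0)),(circ(.052,.0),(255,0,255)),(lidc(t),(0,0,0)),(lidc(t,.001),(0,128,255)),(lid([.1075,.1075],[-.011,.011],.011,t),(0,255,255))):
        q=(proj(J2W(P,x,y,a),n)-[ox,oy]+.5)*5
        cv2.polylines(im,[q.astype(int)],False,c,1)
    cv2.imwrite(f"pics/ov_{n}.png",im)
E
```

```text
4.6101547613370935 [ 0.50621613 -0.21615789  0.68627648  0.69524838] [ 0.5 -0.4 -0.4 -0.6 -0.6  0.5  1.8  0.3  0.6  0.8 -0.3 -0.3  0.7  0.3
 -0.1  1.2  0.9  0.2]
4.610154761336845 [ 0.50621613 -0.21615789  0.68627648  0.69524838] [ 0.5 -0.4 -0.4 -0.6 -0.6  0.5  1.8  0.3  0.6  0.8 -0.3 -0.3  0.7  0.3
 -0.1  1.2  0.9  0.2]
4.610154761336904 [ 0.50621613 -0.21615789  0.68627647  0.69524838] [ 0.5 -0.4 -0.4 -0.6 -0.6  0.5  1.8  0.3  0.6  0.8 -0.3 -0.3  0.7  0.3
 -0.1  1.2  0.9  0.2]
```

View pics/ov_top.png

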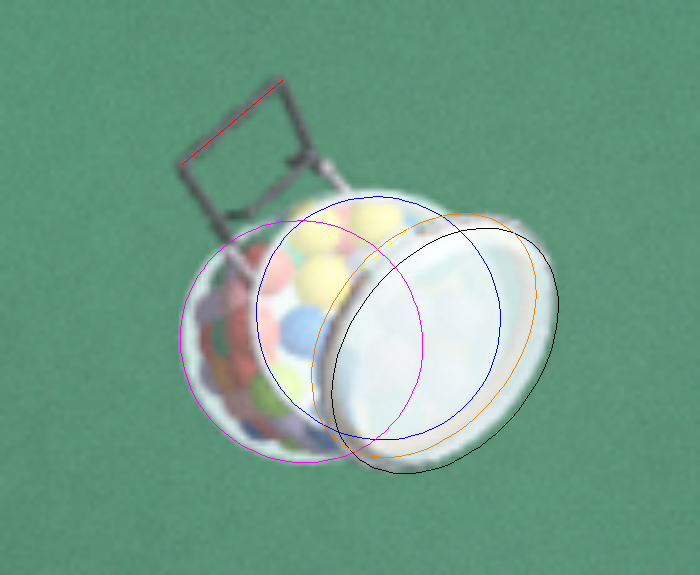

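View pics/ov_scene.png

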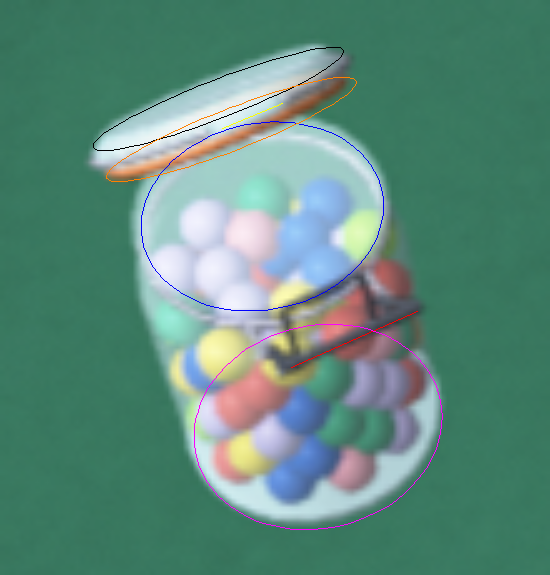

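Fit residuals are about 1 px. The jar is at (0.506, -0.216), yaw 0.686, with the lid at about 0.7 rad. First I'll rise, turn and shut the fingers.

Emit:
play_rows:
  deltas:
    - [0,0,0.08,0,0,-0.02,1]
    - [0,0,0.08,0,0,-0.02,1]
    - [0,0,0.08,0,0,-0.02,1]
    - [0,0,0.08,0,0,-0.02,1]
    - [0,0,0.08,0,0,-0.02,1]
    - [0,0,0.08,0,0,-0.02,1]
    - [0,0,0.08,0,0,-0.02,1]
    - [0,0,0.067,0,0,0,1]

```text
time_s: 0.77
eef_pos: [0.1674, 0.6295, 0.3398]
ee_rot: [-2.958, -1.046, -0.005]
force: [0.0, -0.2, -0.3]
opening: 0.0
```

```bash
cat >> h.py <<'E'
from scipy.spatial.transform import Rotation as Ro
JP=(.5062,-.2162,.6863)
def rep(*targets,yaw=.6863):
    s=r.get_state(); R=Ro.from_rotvec(s["ee_rot"]); M=R.as_matrix()
    c,sn=np.cos(yaw),np.sin(yaw); G=np.array([[c,sn,0],[sn,-c,0],[0,0,-1.]])
    print("t",s["time_s"],"pos",s["eef_pos"].round(4),"F",s["force"].round(2),"op",round(s["opening"],4))
    print("jar frame",((s["eef_pos"]-[JP[0],JP[1],0])@np.array([[c,-sn,0],[sn,c,0],[0,0,1]])).round(4))
    print("turn tool",(R.inv()*Ro.from_matrix(G)).as_rotvec().round(4), "j",s["joint_pos"].round(2))
    p=s["eef_pos"]
    for t in targets:
        print("to",np.round(t,4),"shift tool",(G.T@(np.array(t)-p)).round(4)); p=np.array(t)
def jw(x,y,z): return J2W([x,y,z],*JP)[0]
E
python3 - <<'E'
from h import *
rep((.40,.25,.34),jw(.01,0,.30))
E
```

```text
t 0.7667 pos [0.1674 0.6295 0.3398] F [ 0.01 -0.22 -0.29] op 0.0
jar frame [0.2738 0.869  0.3398]
turn tool [-0.0027 -0.0041 -0.0065] j [ 1.26  0.38  1.4  -0.    1.35  0.58]
to [0.4  0.25 0.34] shift tool [-6.05e-02  4.41e-01 -2.00e-04]
to [ 0.5139 -0.2099  0.3   ] shift tool [-0.2033  0.4279  0.04  ]
```

Emit:
play_rows:
  deltas:
    - [0,0,0,-0.0038,0.0276,0,1]
    - [0,0,0,-0.0038,0.0276,0,1]
    - [0,0,0,-0.0038,0.0276,0,1]
    - [0,0,0,-0.0038,0.0276,0,1]
    - [0,0,0,-0.0038,0.0276,0,1]
    - [0,0,0,-0.0038,0.0276,0,1]
    - [0,0,0,-0.0038,0.0276,0,1]
    - [0,0,0,-0.0038,0.0276,0,1]

```text
time_s: 1.43
eef_pos: [0.2832, 0.4365, 0.3355]
ee_rot: [2.959, 1.054, -0.001]
force: [0.4, 0.7, -0.3]
opening: -0.0003
```

Emit:
play_rows:
  deltas:
    - [0,0,0,-0.0038,0.0276,0,1]
    - [0,0,0,-0.0038,0.0276,0,1]
    - [0,0,0,-0.0038,0.0276,0,1]
    - [0,0,0,-0.0038,0.0276,0,1]
    - [0,0,0,-0.0038,0.0276,0,1]
    - [0,0,0,-0.0038,0.0276,0,1]
    - [0,0,0,-0.0038,0.0276,0,1]
    - [0,0,0,-0.0038,0.0276,0,1]

```text
time_s: 2.1
eef_pos: [0.3992, 0.2462, 0.3357]
ee_rot: [2.96, 1.054, -0.0]
force: [0.2, -0.3, -0.4]
opening: 0.0
```

Emit:
play_rows:
  deltas:
    - [0,0,0,-0.0127,0.0267,0.0025,1]
    - [0,0,0,-0.0127,0.0267,0.0025,1]
    - [0,0,0,-0.0127,0.0267,0.0025,1]
    - [0,0,0,-0.0127,0.0267,0.0025,1]
    - [0,0,0,-0.0127,0.0267,0.0025,1]
    - [0,0,0,-0.0127,0.0267,0.0025,1]
    - [0,0,0,-0.0127,0.0267,0.0025,1]
    - [0,0,0,-0.0127,0.0267,0.0025,1]

```text
time_s: 2.77
eef_pos: [0.455, 0.0163, 0.3156]
ee_rot: [-2.96, -1.054, 0.0]
force: [0.4, 0.4, -0.4]
opening: -0.0003
```

Emit:
play_rows:
  deltas:
    - [0,0,0,-0.0127,0.0267,0.0025,1]
    - [0,0,0,-0.0127,0.0267,0.0025,1]
    - [0,0,0,-0.0127,0.0267,0.0025,1]
    - [0,0,0,-0.0127,0.0267,0.0025,1]
    - [0,0,0,-0.0127,0.0267,0.0025,1]
    - [0,0,0,-0.0127,0.0267,0.0025,1]
    - [0,0,0,-0.0127,0.0267,0.0025,1]
    - [0,0,0,0,0,0,1]

```text
time_s: 3.43
eef_pos: [0.5049, -0.1876, 0.2974]
ee_rot: [2.96, 1.05, -0.001]
force: [-1.0, 0.2, -0.9]
opening: -0.0002
```

```bash
python3 - <<'E'
from h import *
rep(jw(.015,0,.23),jw(.015,0,.16))
cv2.imwrite("pics/s1.png",r.snapshot("scene")[:,:,::-1]);cv2.imwrite("pics/w1.png",r.snapshot("wrist")[:,:,::-1])
E
```

```text
t 3.4333 pos [ 0.5049 -0.1876  0.2974] F [-0.99  0.22 -0.95] op -0.0002
jar frame [0.0172 0.023  0.2974]
turn tool [ 0.0005  0.0011 -0.0046] j [-0.41  0.23  1.72 -0.    1.19 -1.09]
to [ 0.5178 -0.2067  0.23  ] shift tool [-0.0022  0.023   0.0674]
to [ 0.5178 -0.2067  0.16  ] shift tool [0.   0.   0.07]
```

View pics/s1.png

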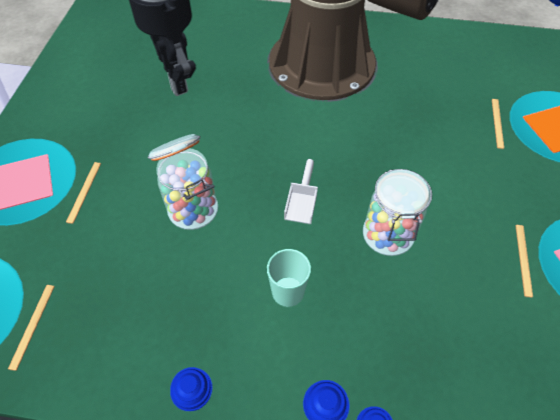

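View pics/w1.png

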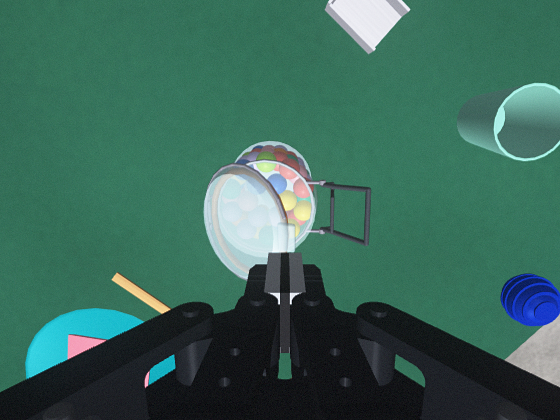

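```bash
python3 - <<'E'
from h import *
s=r.get_state();print(proj(s["eef_pos"],"scene"))
T=np.eye(4);T[:3,:3]=Ro.from_rotvec(s["ee_rot"]).as_matrix();T[:3,3]=s["eef_pos"]
W=T@r.camera_info("wrist")["hand_eye"]
im=cv2.imread("pics/w1.png")
t=.72
for t,cc in((.72,(0,0,0)),(.85,(255,255,255))):
  for P,c in ((bar(0),(0,0,255)),(circ(.045,.142),(255,0,0)),(circ(.052,.0),(255,0,255)),(lidc(t),cc),(lidc(t,.001),(0,128,255)),(lid([.1075,.1075],[-.011,.011],.011,t),(0,255,255))):
    cv2.polylines(im,[np.round(proj(J2W(P,*JP),"wrist",W)).astype(int)],False,c,1)
im=im[100:340,150:430];cv2.imwrite("pics/w1o.png",cv2.resize(im,None,fx=2.5,fy=2.5))
E
```

```text
[[185.83585851 108.04755177]]
```

View pics/w1o.png

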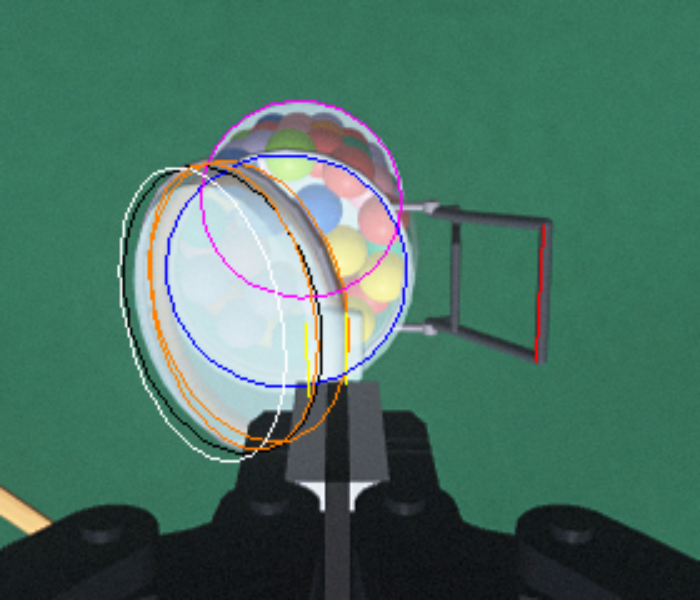

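```bash
python3 - <<'E'
from h import *
s=r.get_state()
im=cv2.imread("pics/s1.png")[0:170,100:270]
im=cv2.resize(im,None,fx=3.5,fy=3.5,interpolation=cv2.INTER_CUBIC)
M=Ro.from_rotvec(s["ee_rot"]).as_matrix()
for d in (0,.019,.05,.073):
  q=(proj(s["eef_pos"]-M[:,2]*d,"scene")[0]-[100,0])*3.5; cv2.circle(im,tuple(q.astype(int)),3,(0,0,255),-1)
im=np.hstack([im,np.zeros((595,5,3),np.uint8)])
cv2.imwrite("pics/s1z.png",im)
E
```

```text
(no output)
```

View pics/s1z.png

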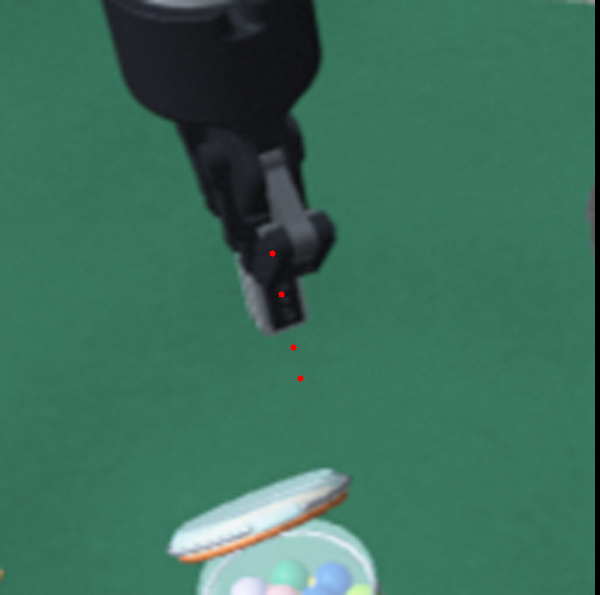

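The jar fit matches the wrist view. The lip shows at about (337,345) in the crop, so the lid is at about 0.65–0.7 rad. The rendered fingertips look about 30 mm short of the stated TCP, so I'll rely on force and pictures for contact.

Emit:
play_rows:
  deltas:
    - [0,0,0,0,0.006,0.012,1]
    - [0,0,0,0,0.006,0.012,1]
    - [0,0,0,0,0.006,0.012,1]
    - [0,0,0,0,0.005,0.012,1]
    - [0,0,0,0,0,0.01,1]
    - [0,0,0,0,0,0.01,1]
    - [0,0,0,0,0,0,1]
    - [0,0,0,0,0,0,1]

```text
time_s: 4.2
eef_pos: [0.5184, -0.2007, 0.2296]
ee_rot: [-2.959, -1.054, 0.002]
force: [-0.6, 0.5, -0.3]
opening: 0.0
```

```bash
cat >> h.py <<'E'
def look(k):
    S=cv2.resize(r.snapshot("scene")[70:250,100:270,::-1],None,fx=3,fy=3,interpolation=cv2.INTER_CUBIC)
    w=r.snapshot("wrist")[:,:,::-1]
    cv2.imwrite(f"pics/{k}.png",S);cv2.imwrite(f"pics/{k}w.png",w)
E
python3 - <<'E'
from h import *
rep(jw(.02,0,.16)); look("a")
E
```

```text
t 4.2 pos [ 0.5184 -0.2007  0.2296] F [-0.59  0.55 -0.3 ] op 0.0
jar frame [0.0192 0.0043 0.2296]
turn tool [-0.0013  0.0006 -0.0021] j [-0.42  0.32  1.77  0.    1.05 -1.11]
to [ 0.5217 -0.2035  0.16  ] shift tool [0.0008 0.0043 0.0696]
```

View pics/a.png

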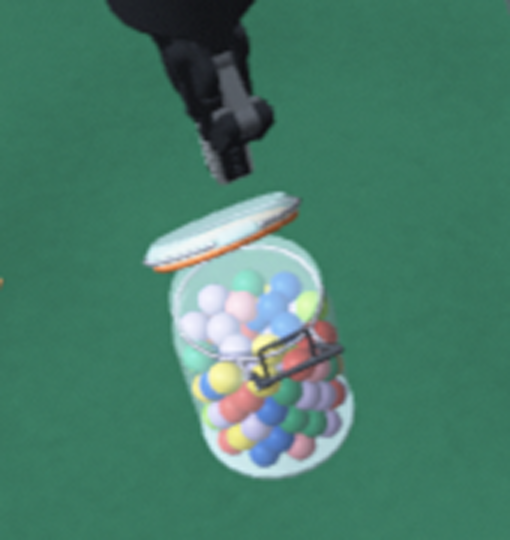

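View pics/aw.png

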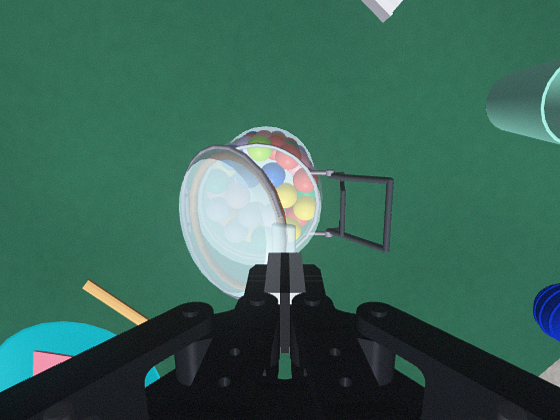

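The tips at (232,180) in the scene crop are still clear above the lid. I'll descend further.

Emit:
play_rows:
  deltas:
    - [0,0,0,0,0.002,0.005,1]
    - [0,0,0,0,0.002,0.005,1]
    - [0,0,0,0,0,0.005,1]
    - [0,0,0,0,0,0.005,1]
    - [0,0,0,0,0,0.005,1]
    - [0,0,0,0,0,0.005,1]
    - [0,0,0,0,0,0.005,1]
    - [0,0,0,0,0,0,1]

```text
time_s: 4.97
eef_pos: [0.5208, -0.2039, 0.1941]
ee_rot: [-2.959, -1.053, 0.002]
force: [-0.7, -0.5, 0.2]
opening: -0.0002
```

```bash
python3 - <<'E'
from h import *
rep(jw(.02,0,.16)); look("b")
E
```

```text
t 4.9667 pos [ 0.5208 -0.2039  0.1941] F [-0.65 -0.45  0.22] op -0.0002
jar frame [0.0191 0.0003 0.1941]
turn tool [-0.0014  0.0007 -0.0023] j [-0.43  0.36  1.81  0.    0.98 -1.11]
to [ 0.5217 -0.2035  0.16  ] shift tool [0.0009 0.0003 0.0341]
```

View pics/b.png

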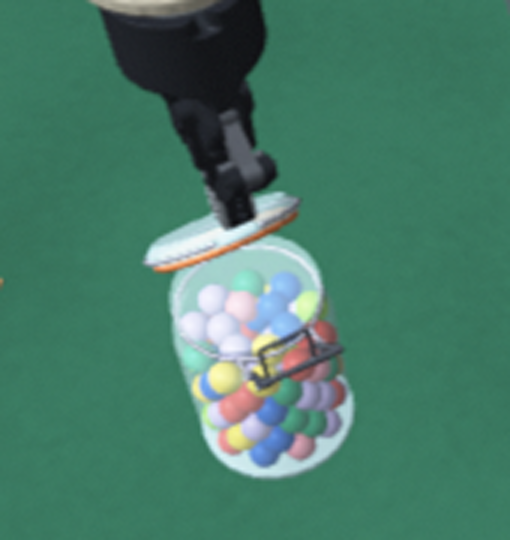

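View pics/bw.png

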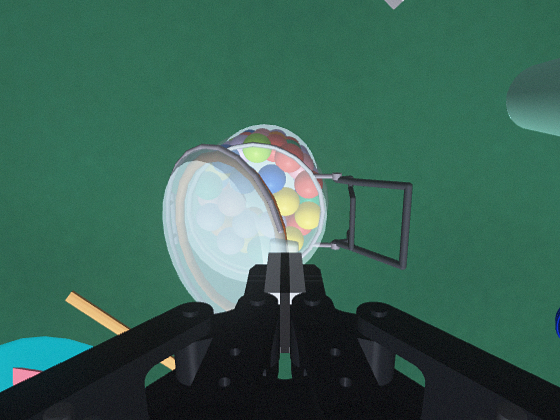

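No contact although the lid's edge under the tip is at about 0.21 m, so the tips really do end short of the TCP. I'll move 18 mm toward the hinge to stay off the lip, then press.

Emit:
play_rows:
  deltas:
    - [0,0,0,-0.006,0,0,1]
    - [0,0,0,-0.006,0,0,1]
    - [0,0,0,-0.006,0,0,1]
    - [0,0,0,0,0,0.004,1]
    - [0,0,0,0,0,0.004,1]
    - [0,0,0,0,0,0.004,1]
    - [0,0,0,0,0,0.004,1]
    - [0,0,0,0,0,0,1]

```text
time_s: 5.73
eef_pos: [0.5071, -0.2153, 0.1783]
ee_rot: [-2.959, -1.054, 0.001]
force: [-0.3, 0.6, 0.2]
opening: 0.0001
```

```bash
python3 - <<'E'
from h import *
rep(jw(.0,0,.16)); look("c")
E
```

```text
t 5.7333 pos [ 0.5071 -0.2153  0.1783] F [-0.28  0.6   0.19] op 0.0001
jar frame [0.0013 0.0002 0.1783]
turn tool [-0.0011  0.0005 -0.0021] j [-0.46  0.36  1.84  0.    0.94 -1.14]
to [ 0.5062 -0.2162  0.16  ] shift tool [-0.0013  0.0002  0.0183]
```

View pics/c.png

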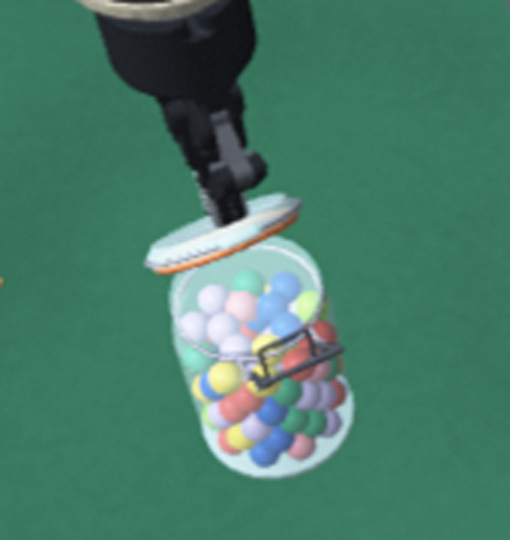

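View pics/cw.png

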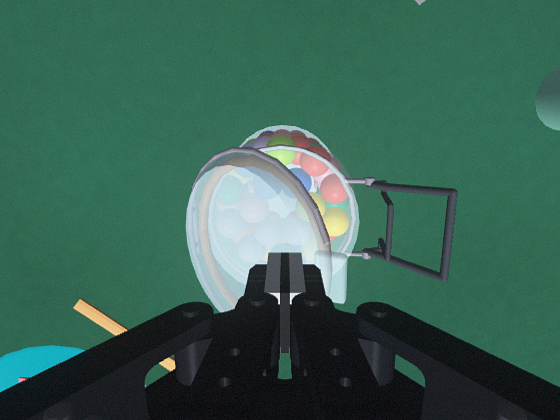

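Contact has begun and the lid has started to lower. I'll press down, drifting outward slightly.

Emit:
play_rows:
  deltas:
    - [0,0,0,0.001,0,0.004,1]
    - [0,0,0,0.001,0,0.004,1]
    - [0,0,0,0.001,0,0.004,1]
    - [0,0,0,0.001,0,0.003,1]
    - [0,0,0,0.001,0,0.003,1]
    - [0,0,0,0.001,0,0.003,1]
    - [0,0,0,0.001,0,0.003,1]
    - [0,0,0,0,0,0,1]

```text
time_s: 6.5
eef_pos: [0.5127, -0.2109, 0.1546]
ee_rot: [-2.959, -1.054, 0.001]
force: [-1.0, -0.4, 0.2]
opening: -0.0001
```

```bash
python3 - <<'E'
from h import *
rep(jw(.0,0,.16)); look("d")
E
```

```text
t 6.5 pos [ 0.5127 -0.2109  0.1546] F [-0.98 -0.35  0.22] op -0.0001
jar frame [ 0.0084 -0.      0.1546]
turn tool [-0.0007  0.0003 -0.0021] j [-0.44  0.4   1.86 -0.    0.89 -1.13]
to [ 0.5062 -0.2162  0.16  ] shift tool [-0.0084 -0.     -0.0054]
```

View pics/d.png

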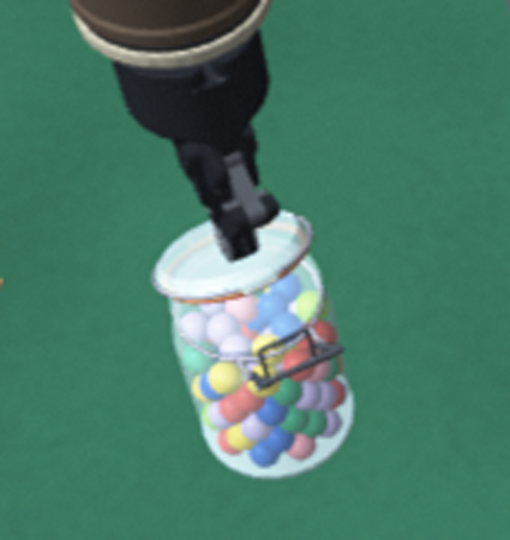

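The lid is closing, at roughly 0.3 rad now. I'll keep pressing.

Emit:
play_rows:
  deltas:
    - [0,0,0,0.001,0,0.003,1]
    - [0,0,0,0.001,0,0.003,1]
    - [0,0,0,0.001,0,0.003,1]
    - [0,0,0,0.001,0,0.003,1]
    - [0,0,0,0.001,0,0.003,1]
    - [0,0,0,0.001,0,0.002,1]
    - [0,0,0,0,0,0.001,1]
    - [0,0,0,0,0,0,1]

```text
time_s: 7.27
eef_pos: [0.5174, -0.2072, 0.137]
ee_rot: [-2.959, -1.054, 0.001]
force: [0.9, 0.4, -0.7]
opening: 0.0001
```

```bash
python3 - <<'E'
from h import *
rep(jw(.0,0,.16)); look("e")
E
```

```text
t 7.2667 pos [ 0.5174 -0.2072  0.137 ] F [ 0.89  0.45 -0.75] op 0.0001
jar frame [ 1.43e-02 -1.00e-04  1.37e-01]
turn tool [-0.0004  0.0002 -0.0022] j [-0.44  0.42  1.87 -0.    0.85 -1.12]
to [ 0.5062 -0.2162  0.16  ] shift tool [-0.0143 -0.0001 -0.023 ]
```

View pics/e.png

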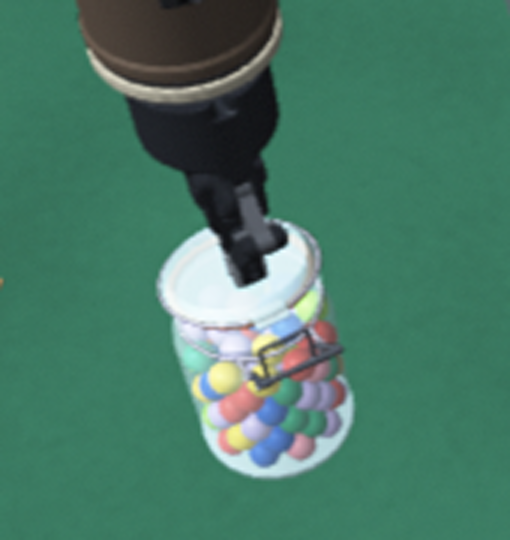

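Nearly shut, with no force reading yet. From here I'll take fine steps until the force rises.

Emit:
play_rows:
  deltas:
    - [0,0,0,0,0,0.0015,1]
    - [0,0,0,0,0,0.0015,1]
    - [0,0,0,0,0,0.0015,1]
    - [0,0,0,0,0,0.0015,1]
    - [0,0,0,0,0,0.001,1]
    - [0,0,0,0,0,0.001,1]
    - [0,0,0,0,0,0,1]
    - [0,0,0,0,0,0,1]

```text
time_s: 8.03
eef_pos: [0.5174, -0.2073, 0.1292]
ee_rot: [-2.96, -1.054, 0.0]
force: [0.3, 0.5, 0.3]
opening: 0.0003
```

```bash
python3 - <<'E'
from h import *
rep(jw(.0,0,.16)); look("f")
E
```

```text
t 8.0333 pos [ 0.5174 -0.2073  0.1292] F [0.33 0.53 0.34] op 0.0003
jar frame [ 0.0143 -0.0002  0.1292]
turn tool [-0.0002  0.0001 -0.0023] j [-0.44  0.43  1.88 -0.    0.83 -1.12]
to [ 0.5062 -0.2162  0.16  ] shift tool [-0.0143 -0.0002 -0.0308]
```

View pics/f.png

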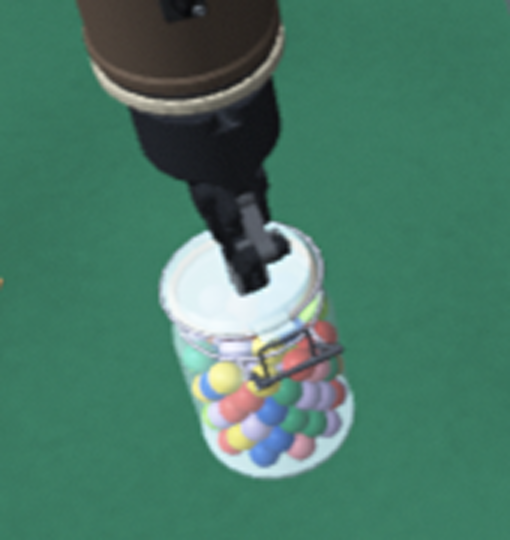

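Emit:
play_rows:
  deltas:
    - [0,0,0,0,0,0.001,1]
    - [0,0,0,0,0,0.001,1]
    - [0,0,0,0,0,0.001,1]
    - [0,0,0,0,0,0.001,1]
    - [0,0,0,0,0,0,1]
    - [0,0,0,0,0,0,1]
    - [0,0,0,0,0,0,1]
    - [0,0,0,0,0,0,1]

```text
time_s: 8.8
eef_pos: [0.5175, -0.2074, 0.1253]
ee_rot: [-2.96, -1.054, 0.0]
force: [0.5, -0.6, -0.1]
opening: 0.0004
```

```bash
python3 - <<'E'
from h import *
rep(jw(.0,0,.16))
E
```

```text
t 8.8 pos [ 0.5175 -0.2074  0.1253] F [ 0.48 -0.59 -0.14] op 0.0004
jar frame [ 0.0143 -0.0003  0.1253]
turn tool [-0.      0.     -0.0023] j [-0.44  0.44  1.88 -0.    0.82 -1.12]
to [ 0.5062 -0.2162  0.16  ] shift tool [-0.0143 -0.0003 -0.0347]
```

Emit:
play_rows:
  deltas:
    - [0,0,0,0,0,0.001,1]
    - [0,0,0,0,0,0.001,1]
    - [0,0,0,0,0,0.001,1]
    - [0,0,0,0,0,0,1]
    - [0,0,0,0,0,0,1]
    - [0,0,0,0,0,0,1]
    - [0,0,0,0,0,0,1]
    - [0,0,0,0,0,0,1]

```text
time_s: 9.47
eef_pos: [0.5175, -0.2074, 0.1223]
ee_rot: [2.96, 1.054, -0.0]
force: [-0.2, -0.5, 0.0]
opening: -0.0001
```

```bash
python3 - <<'E'
from h import *
rep(jw(.0,0,.16)); look("g")
x,y,a=JP
im=cv2.imread("pics/g.png")
for P,c in ((bar(0),(0,0,255)),(lidc(0),(0,0,0)),(lidc(0,.001),(0,128,255)),(lidc(.08),(255,0,0))):
    q=(proj(J2W(P,x,y,a),"scene")-[100,70]+.5)*3; cv2.polylines(im,[q.astype(int)],False,c,1)
cv2.imwrite("pics/go.png",np.hstack([cv2.imread("pics/g.png")[150:400,100:400],im[150:400,100:400]]))
E
```

```text
t 9.4667 pos [ 0.5175 -0.2074  0.1223] F [-0.17 -0.45  0.  ] op -0.0001
jar frame [ 0.0143 -0.0003  0.1223]
turn tool [ 0.      0.     -0.0023] j [-0.44  0.44  1.88 -0.    0.82 -1.12]
to [ 0.5062 -0.2162  0.16  ] shift tool [-0.0143 -0.0003 -0.0377]
```

View pics/go.png

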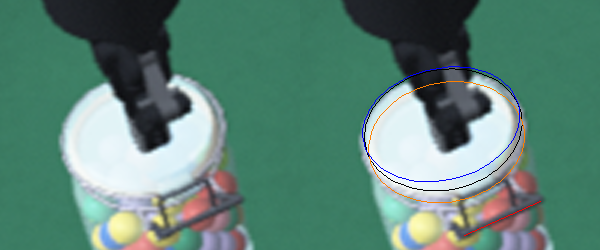

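Emit:
play_rows:
  deltas:
    - [0,0,0,0,0,0.001,1]
    - [0,0,0,0,0,0.001,1]
    - [0,0,0,0,0,0.001,1]
    - [0,0,0,0,0,0,1]
    - [0,0,0,0,0,0,1]
    - [0,0,0,0,0,0,1]
    - [0,0,0,0,0,0,1]
    - [0,0,0,0,0,0,1]

```text
time_s: 10.23
eef_pos: [0.5179, -0.2075, 0.121]
ee_rot: [2.959, 1.053, 0.002]
force: [-7.5, 4.2, 32.4]
opening: -0.0002
```

```bash
python3 - <<'E'
from h import *
rep(); print(r.get_state()["ft_torque"],r.get_state()["joint_torque"].round(1)); look("i")
E
```

```text
t 10.2333 pos [ 0.5179 -0.2075  0.121 ] F [-7.46  4.18 32.39] op -0.0002
jar frame [ 0.0146 -0.0007  0.121 ]
turn tool [ 0.0014 -0.0008 -0.0023] j [-0.44  0.44  1.89  0.    0.81 -1.12]
[ 0.65616202  1.38483276 -0.01210736] [ -0.5 -66.4 -31.2  -0.1  -3.3  -0. ]
```

View pics/i.png

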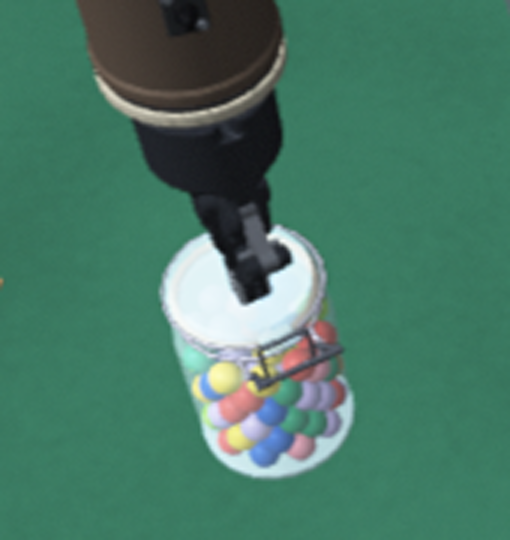

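View pics/iw.png

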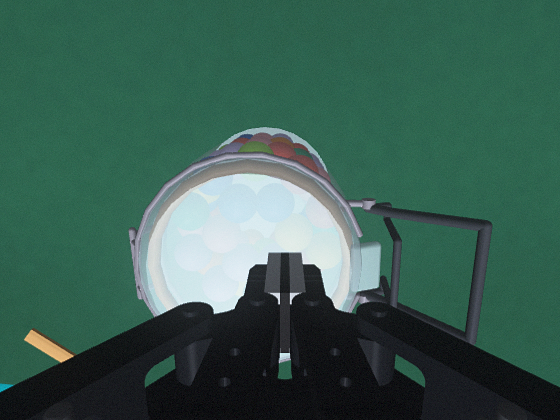

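Force jumped to 32 N at TCP z = 0.121, so the lid is seated. It also shows the true tip is 35 mm behind the stated TCP. Next I'll rise and turn the tool 90° so its narrow side is radial at the lever.

Emit:
play_rows:
  deltas:
    - [0,0,0,0,0,-0.005,1]
    - [0,0,0,0,0,-0.015,1]
    - [0,0,0,0,0,-0.02,1]
    - [0,0,0.1,0,0,-0.02,1]
    - [0,0,0.1,0,0,-0.02,1]
    - [0,0,0.1,0,0,-0.01,1]
    - [0,0,0.1,0,0,0,1]
    - [0,0,0.1,0,0,0,1]

```text
time_s: 11.0
eef_pos: [0.5179, -0.2076, 0.2102]
ee_rot: [3.128, 0.281, 0.002]
force: [-0.0, 0.4, -0.4]
opening: -0.0001
```

Emit:
play_rows:
  deltas:
    - [0,0,0.11,0,0,0,1]
    - [0,0,0.11,0,0,0,1]
    - [0,0,0.11,0,0,0,1]
    - [0,0,0.11,0,0,0,1]
    - [0,0,0.11,0,0,0,1]
    - [0,0,0.11,0,0,0,1]
    - [0,0,0.11,0,0,0,1]
    - [0,0,0.11,0,0,0,1]

```text
time_s: 11.67
eef_pos: [0.5174, -0.2073, 0.2092]
ee_rot: [2.95, -1.079, -0.0]
force: [0.0, 0.5, 0.3]
opening: -0.0
```

```bash
python3 - <<'E'
from h import *
rep(jw(.092,0,.2),yaw=.6863-np.pi/2); look("k")
E
```

```text
t 11.6667 pos [ 0.5174 -0.2073  0.2092] F [0.02 0.55 0.3 ] op -0.0
jar frame [2.000e-04 1.430e-02 2.092e-01]
turn tool [1.000e-04 1.000e-04 1.831e-01] j [-0.44  0.34  1.8  -0.    1.01  0.27]
to [ 0.5774 -0.1579  0.2   ] shift tool [-0.0002 -0.0777  0.0092]
```

View pics/kw.png

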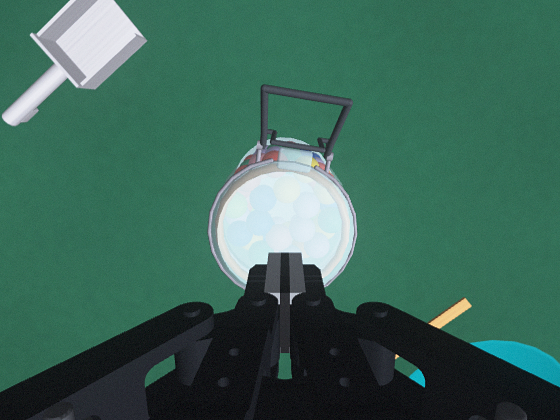

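View pics/k.png

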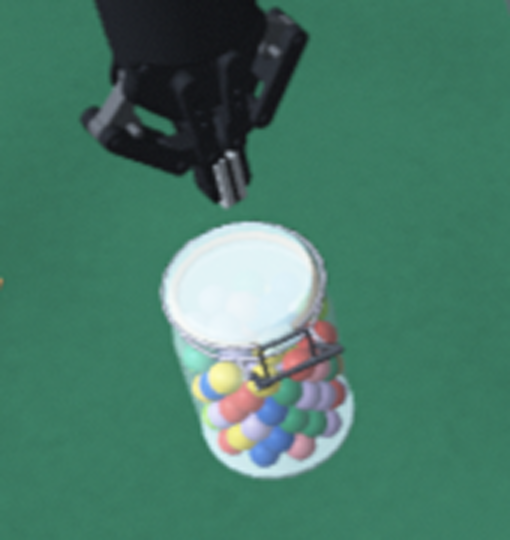

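The lid is level and stays put, and the jar hasn't shifted. Now I'll finish the turn and go over the bar.

Emit:
play_rows:
  deltas:
    - [0,0,0.095,0,-0.001,0,1]
    - [0,0,0.088,0,-0.012,0,1]
    - [0,0,0,0,-0.013,0,1]
    - [0,0,0,0,-0.013,0,1]
    - [0,0,0,0,-0.013,0,1]
    - [0,0,0,0,-0.013,0,1]
    - [0,0,0,0,-0.012,0,1]
    - [0,0,0,0,0,0,1]

```text
time_s: 12.43
eef_pos: [0.578, -0.1556, 0.2092]
ee_rot: [-2.844, 1.332, -0.001]
force: [0.3, 0.3, -0.0]
opening: 0.0003
```

```bash
python3 - <<'E'
from h import *
rep(jw(.092,0,.137),yaw=.6863-np.pi/2); look("l")
E
```

```text
t 12.4333 pos [ 0.578  -0.1556  0.2092] F [ 0.34  0.27 -0.  ] op 0.0003
jar frame [-0.0014  0.0939  0.2092]
turn tool [-0.0007 -0.0002  0.0084] j [-0.31  0.39  1.7   0.    1.04  0.56]
to [ 0.5774 -0.1579  0.137 ] shift tool [0.0014 0.0019 0.0722]
```

View pics/lw.png

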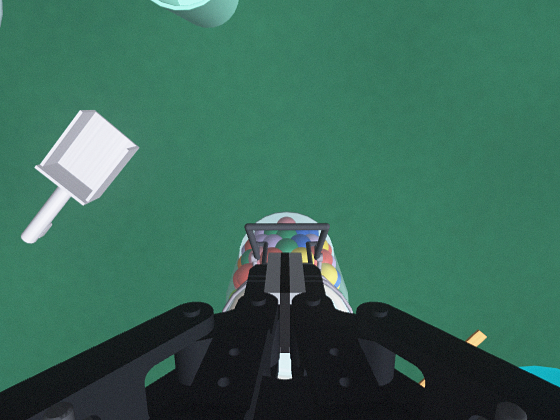

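View pics/l.png

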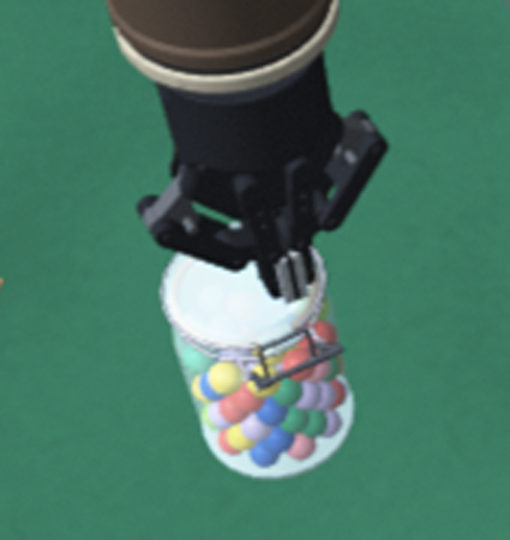

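The tip is centred over the bar, at (287,226) in the wrist view, and about 4 mm outward of it. I'll descend to just above it.

Emit:
play_rows:
  deltas:
    - [0,0,0.008,0.001,0,0.01,1]
    - [0,0,0,0,0,0.01,1]
    - [0,0,0,0,0,0.01,1]
    - [0,0,0,0,0,0.01,1]
    - [0,0,0,0,0,0.01,1]
    - [0,0,0,0,0,0.01,1]
    - [0,0,0,0,0,0.005,1]
    - [0,0,0,0,0,0,1]

```text
time_s: 13.2
eef_pos: [0.5758, -0.1579, 0.1427]
ee_rot: [2.837, -1.348, -0.003]
force: [-0.6, 0.1, 0.2]
opening: 0.0001
```

```bash
python3 - <<'E'
from h import *
rep(*[jw(x,0,z) for x,z in ((.099,.126),(.104,.114),(.106,.101),(.104,.088),(.101,.080),(.097,.0725),(.093,.066))],yaw=.6863-np.pi/2); look("m")
E
```

```text
t 13.2 pos [ 0.5758 -0.1579  0.1427] F [-0.59  0.05  0.16] op 0.0001
jar frame [-0.001   0.0908  0.1427]
turn tool [ 0.0012  0.0018 -0.0026] j [-0.32  0.47  1.77 -0.    0.91  0.57]
to [ 0.5828 -0.1535  0.126 ] shift tool [ 0.001  -0.0082  0.0167]
to [ 0.5867 -0.1503  0.114 ] shift tool [-0.    -0.005  0.012]
to [ 0.5882 -0.149   0.101 ] shift tool [-0.    -0.002  0.013]
to [ 0.5867 -0.1503  0.088 ] shift tool [0.    0.002 0.013]
to [ 0.5843 -0.1522  0.08  ] shift tool [-0.     0.003  0.008]
to [ 0.5812 -0.1547  0.0725] shift tool [-0.      0.004   0.0075]
to [ 0.5781 -0.1573  0.066 ] shift tool [0.     0.004  0.0065]
```

View pics/mw.png

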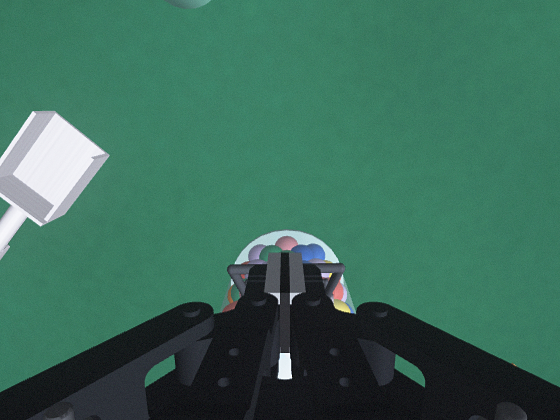

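View pics/m.png

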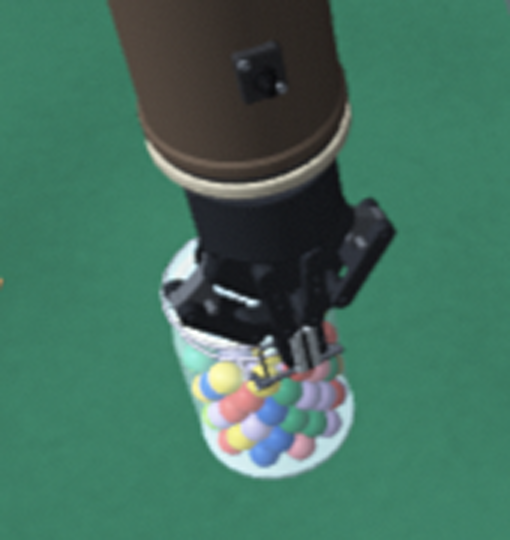

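The bar is at row 266, just behind the tip's front edge (253) and under the fingertip. Now I'll follow the arc down.

Emit:
play_rows:
  deltas:
    - [0,0,0,0,-0.002,0.004,1]
    - [0,0,0,0,-0.002,0.004,1]
    - [0,0,0,0,-0.002,0.004,1]
    - [0,0,0,0,-0.002,0.004,1]
    - [0,0,0,0,-0.0015,0.004,1]
    - [0,0,0,0,-0.0015,0.004,1]
    - [0,0,0,0,-0.001,0.004,1]
    - [0,0,0,0,0,0,1]

```text
time_s: 13.97
eef_pos: [0.5863, -0.1503, 0.1158]
ee_rot: [-2.838, 1.348, -0.0]
force: [0.5, 1.1, 3.3]
opening: -0.0002
```

```bash
python3 - <<'E'
from h import *
rep(*[jw(x,0,z) for x,z in ((.104,.114),(.106,.101),(.104,.088),(.101,.080),(.097,.0725),(.093,.066))],yaw=.6863-np.pi/2); look("n")
E
```

```text
t 13.9667 pos [ 0.5863 -0.1503  0.1158] F [0.45 1.11 3.33] op -0.0002
jar frame [-0.0003  0.1037  0.1158]
turn tool [-0.0002 -0.0002 -0.0022] j [-0.3   0.51  1.78  0.    0.86  0.59]
to [ 0.5867 -0.1503  0.114 ] shift tool [ 0.0003 -0.0003  0.0018]
to [ 0.5882 -0.149   0.101 ] shift tool [-0.    -0.002  0.013]
to [ 0.5867 -0.1503  0.088 ] shift tool [0.    0.002 0.013]
to [ 0.5843 -0.1522  0.08  ] shift tool [-0.     0.003  0.008]
to [ 0.5812 -0.1547  0.0725] shift tool [-0.      0.004   0.0075]
to [ 0.5781 -0.1573  0.066 ] shift tool [0.     0.004  0.0065]
```

View pics/nw.png

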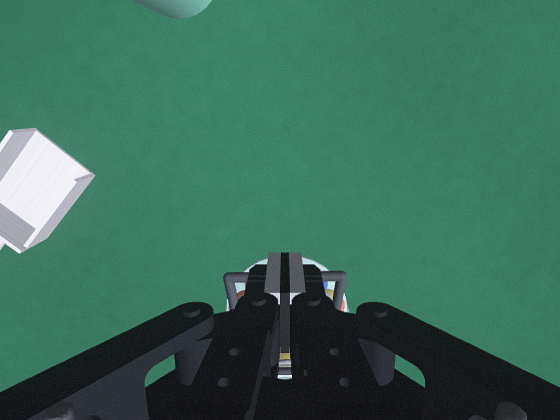

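View pics/n.png

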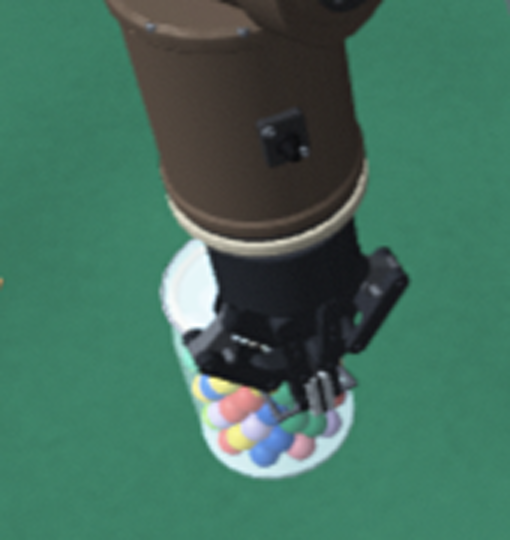

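The lever is following with 3.3 N, and the bar at row 274 is centred under the tip. Continuing.

Emit:
play_rows:
  deltas:
    - [0,0,0,0,-0.0005,0.004,1]
    - [0,0,0,0,-0.0005,0.004,1]
    - [0,0,0,0,0,0.004,1]
    - [0,0,0,0,0,0.004,1]
    - [0,0,0,0,0.0005,0.004,1]
    - [0,0,0,0,0.0005,0.004,1]
    - [0,0,0,0,0.0005,0.003,1]
    - [0,0,0,0,0,0,1]

```text
time_s: 14.73
eef_pos: [0.5848, -0.1508, 0.0884]
ee_rot: [2.837, -1.348, -0.002]
force: [0.9, -0.3, 0.8]
opening: 0.0003
```

```bash
python3 - <<'E'
from h import *
rep(*[jw(x,0,z) for x,z in ((.101,.080),(.097,.0725),(.093,.066))],yaw=.6863-np.pi/2); look("o")
E
```

```text
t 14.7333 pos [ 0.5848 -0.1508  0.0884] F [ 0.89 -0.33  0.81] op 0.0003
jar frame [-0.0008  0.1022  0.0884]
turn tool [ 0.0009  0.0012 -0.0026] j [-0.3   0.54  1.8  -0.    0.8   0.58]
to [ 0.5843 -0.1522  0.08  ] shift tool [0.0008 0.0012 0.0084]
to [ 0.5812 -0.1547  0.0725] shift tool [-0.      0.004   0.0075]
to [ 0.5781 -0.1573  0.066 ] shift tool [0.     0.004  0.0065]
```

View pics/ow.png

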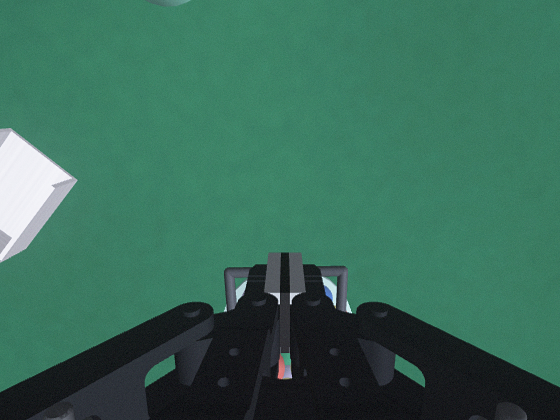

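View pics/o.png

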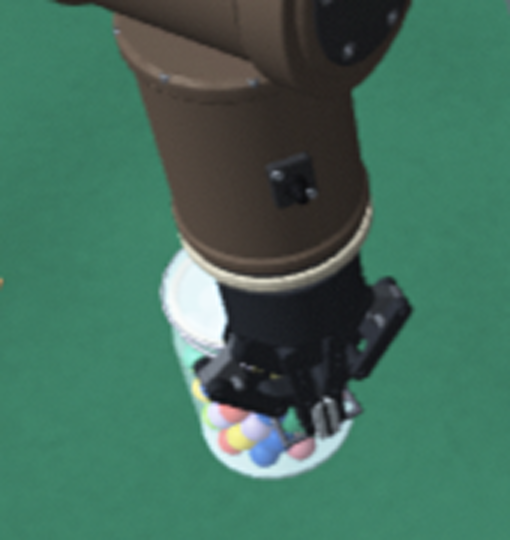

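The bar is at about -15° (row 268) and still under the tip. Pushing on past centre.

Emit:
play_rows:
  deltas:
    - [0,0,0,0,0.0005,0.003,1]
    - [0,0,0,0,0.0005,0.003,1]
    - [0,0,0,0,0.001,0.003,1]
    - [0,0,0,0,0.001,0.003,1]
    - [0,0,0,0,0.0015,0.003,1]
    - [0,0,0,0,0.0015,0.003,1]
    - [0,0,0,0,0.0015,0.002,1]
    - [0,0,0,0,0,0,1]

```text
time_s: 15.5
eef_pos: [0.5791, -0.1556, 0.0687]
ee_rot: [2.837, -1.348, -0.001]
force: [-0.1, -0.2, 0.7]
opening: 0.0001
```

```bash
python3 - <<'E'
from h import *
rep(yaw=.6863-np.pi/2); look("p")
E
```

```text
t 15.5 pos [ 0.5791 -0.1556  0.0687] F [-0.13 -0.22  0.66] op 0.0001
jar frame [-0.0007  0.0948  0.0687]
turn tool [ 0.0005  0.0008 -0.0027] j [-0.31  0.56  1.82 -0.    0.75  0.57]
```

View pics/pw.png

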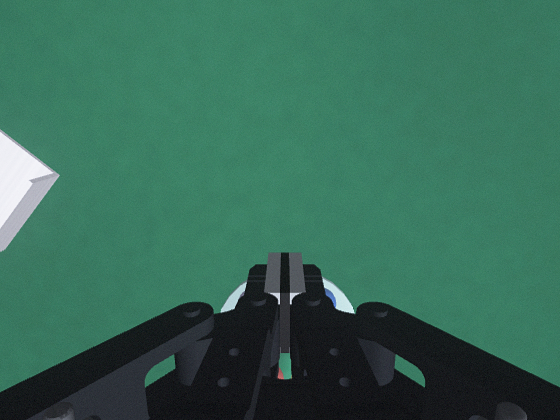

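View pics/p.png

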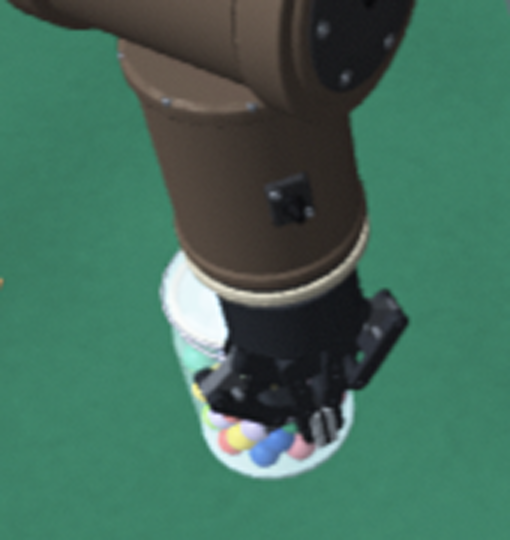

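The bar has left the view and the force is about 0, so it looks snapped down. I'll back off outward, then up, and check.

Emit:
play_rows:
  deltas:
    - [0,0,0,0,-0.01,0,1]
    - [0,0,0,0,-0.01,0,1]
    - [0,0,0,0,-0.01,-0.01,1]
    - [0,0,0,0,0,-0.02,1]
    - [0,0,0,0,0,-0.03,1]
    - [0,0,0,0,0,-0.03,1]
    - [0,0,0,0,0,-0.03,1]
    - [0,0,0,0,0,-0.03,1]

```text
time_s: 16.27
eef_pos: [0.6037, -0.1357, 0.2211]
ee_rot: [-2.838, 1.347, -0.001]
force: [0.8, -0.1, -0.4]
opening: 0.0001
```

Emit:
play_rows:
  deltas:
    - [0,0,0,0,0.02,-0.015,1]
    - [0,0,0,0,0.03,0,1]
    - [0,0,0,0,0.03,0,1]
    - [0,0,0,0,0.03,0,1]
    - [0,0,0,0,0.03,0,1]
    - [0,0,0,0,0.02,0,1]
    - [0,0,0,0,0,0,1]
    - [0,0,0,0,0,0,1]

```text
time_s: 16.93
eef_pos: [0.4793, -0.238, 0.2349]
ee_rot: [-2.837, 1.35, -0.002]
force: [0.8, -0.4, -0.0]
opening: 0.0001
```

```bash
python3 - <<'E'
from h import *
rep(yaw=.6863-np.pi/2)
im=cv2.resize(r.snapshot("scene")[110:240,120:250,::-1],None,fx=4,fy=4,interpolation=cv2.INTER_CUBIC)
im2=im.copy()
for P,c in ((bar(2.18),(0,0,255)),(lidc(0),(0,0,0)),(lidc(0,.001),(0,128,255)),(circ(.052,0),(255,0,255))):
    q=(proj(J2W(P,*JP),"scene")-[120,110]+.5)*4; cv2.polylines(im2,[q.astype(int)],False,c,1)
cv2.imwrite("pics/z.png",cv2.resize(np.hstack([im,im2]),None,fx=.76,fy=.76)); cv2.imwrite("pics/zw.png",r.snapshot("wrist")[:,:,::-1]);cv2.imwrite("pics/zt.png",r.snapshot("top")[:,:,::-1])
E
```

```text
t 16.9333 pos [ 0.4793 -0.238   0.2349] F [ 0.76 -0.45 -0.03] op 0.0001
jar frame [-2.000e-04 -3.460e-02  2.349e-01]
turn tool [-0.0006 -0.0009 -0.0039] j [-0.52  0.28  1.81  0.    1.05  0.37]
```

View pics/z.png

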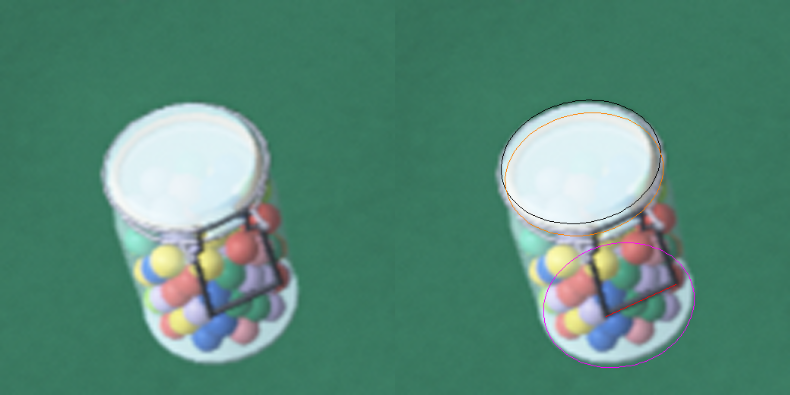

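View pics/zw.png

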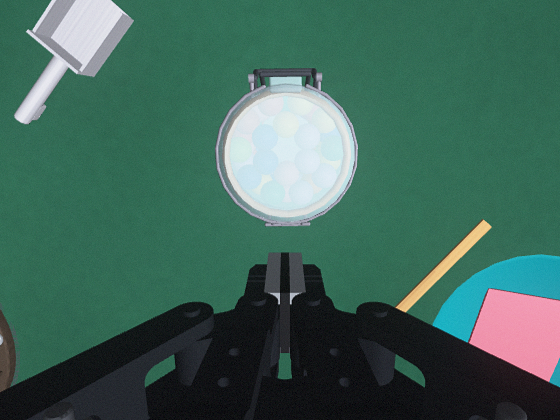

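View pics/zt.png

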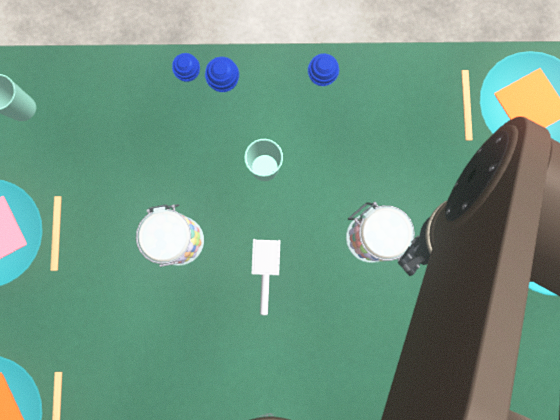

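The lever lies exactly on the predicted clamped position (red line at 2.18 rad). The lid is level, the jar hasn't moved and nothing else is disturbed. The gripper is clear, so I'm handing in.

```bash
python3 -c "
from cell import r
print(r.finish_job())"
```

```text
the job is handed in; nothing more can be done
None
```

The open jar is now shut and clamped, and I handed the job in at about 17 s of the 48 s allowed.

- **Lid:** I pushed it down with the closed fingertips until the force rose to about 32 N, which showed it was seated.
- **Lever:** I followed its arc from above with about 3 N at the readings I took. It snapped over past centre.

**Last checks:** In the final pictures the lever bar lies on the predicted clamped line (2.18 rad) and the lid is level. The jar stands where it started, and the shut jar, tumbler and scoop are undisturbed. The gripper was clear with no real contact force.

**What disagreed:** The real fingertips ended about 35 mm behind the reported TCP, so I went by touch and the pictures there. The lid outline also sits 1–2 pixels off my jar model in the scene view. The same offset was there at the start, so I took it as calibration error.

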